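# Set up the height plate and hold the sprung pull rod at its mark

## Robot

A 6-joint arm with a two-finger parallel gripper is mounted at the origin on the work surface. World frame = base frame: x ahead of the robot, y to its left, z up, the work surface at z = 0. Lengths are in m, angles in rad, forces in N, time in s.
With the tool pointing down it reaches from about 0.3 to 0.875 m from the base axis. Payload 6.4 kg.
Tool frame: the origin (TCP) lies at the very end of the fingers, on their centre line; the grasp point (between the pads) lies 19 mm behind it (bot.tcp_to_grasp is the y of the grasp point in the tool frame, in m); y points along the fingers, x is the direction in which the jaws open and shut, and the axes are right-handed (so a half turn about y gives the same grasp; the last joint's range is limited). The gripper opens to 85 mm and grips with 20 to 120 N. Pads are 22 mm wide; open, the fingers measure 114 mm over their backs; the gripper's body (76 mm by 85 mm) begins 54 mm behind the grasp point. The pads swing forward as they close: fully open they stand 13 mm farther back than shut.
Start: joints at [-1.499, 0.181, 1.607, -0, 1.354, -0.206], TCP at [0.158, -0.553, 0.231] pointing down, gripper open.
Joint ranges: [-2.99, 2.99], [-0.89, 2.07], [0.3, 2.58], [-1.14, 4.28], [0, 2.63], [-3.12, 3.12]. Speed limits (rad/s): [2.57, 2.57, 3.01, 3.14, 3.14, 3.14].

## Interface

Orientations are given as a rotation vector (axis times angle).
In Python, from station import bot gives the robot as it stands.
- The arm moves only by the tool play_rows, never from a script. Its argument "deltas" is a list of rows, each an object of numbers: "tx", "ty", "tz": the shift along the tool's x, y, z as a fraction of full scale; "twist": the turn about the tool's y as a fraction of full scale; "jaw": the opening, from -1 (shut) to 1 (fully open). In form: [{"tx": .., "ty": .., "tz": .., "twist": .., "jaw": ..}, ...]. A call has 1 to 10 rows; each row shifts and turns the commanded pose from where the row before left it, along the tool's axes as they then stand; what a row does not reach is not made up. Full scale, the value 1, is 0.02 m for a shift and 4 degrees for a turn. A row lasts 1/12 s, in which the tool goes at most 41.7 mm and 7.16 degrees, less where a joint would pass 70% of its speed; a pose out of reach is approached as far as the arm can. A call with a number of a shift or a turn outside -1 to 1 is refused whole. A call with a gripper value outside its range is refused whole. The fingers move at their own pace and stop on an object; the grip force is fixed at half the most. Time passes only in rows, so rows that do not move let the fingers close. It gives the time, the measured TCP pose, the force and the opening at its end, in the units of the state.
- bot.state(): the state, without advancing time (a new reading comes with each control period).
- bot.snapshot(name): name is "scene" or "top"; returns a dict with "img" (400x640x3 uint8, red, green, blue), "camera_matrix" (3x3 intrinsics, pixels), "world_from_camera" (4x4, takes a point from camera to world coordinates). Camera axes: x right, y up, looking along -z (the intrinsics and any distortion apply to the point x, -y, -z); pixel columns grow to the right and rows downward; lengths in m; the calibration is good to about 2 mm. A picture is of the moment at which its call begins. There is no depth.
- bot.hand_in(): hands the job in, once; it reports no verdict.
The state is a dict: "time_s": time; "qpos": joint angles; "dq": joint speeds; "tau": joint torques, N m; "eef_pos": TCP position; "eef_rot": TCP orientation; "force": force on the tool from outside, world axes, zero at the start; "moment": the same for the moment, N m; "opening": finger opening in m.
Only numpy, scipy, OpenCV 4.12 (cv2) and the standard library are available. Lean on these libraries where they do the work, as an engineer would, in place of code of your own. Each camera call takes 0.05 s, during which the arm holds its last target. There are 200 camera calls.

## Task

Take the flat setting plate off the sloping rest, stand it upright on one of its short thin edges inside the outline on the fixture's base, lined up with the outline, and let go of it. Then pull the sprung telescoping rod up by its knob until the dark ring on the rod is level with the top edge of the standing plate, and hold it steady there: finish while still gripping the knob and holding the rod out against its spring. Leave the other parts on the bench where they are.

Things in the scene. Friction and masses are not known exactly. Their poses are not given: they have to be found in the camera images.
- plate: Aluminium slab 14 x 70 x 90 mm, 0.25 kg; origin at its centre; own x the thickness, y the width, z the height. It starts on the rest, sloping 60 degrees from level: z points up the slope (30 degrees off vertical), x up and out of the slope; its upper 40 mm overhangs the rest, free beneath, its foot is at the lip. It is to stand on a 14 x 70 mm edge, z vertical, either end up.
- rest: Wooden sloping rest, fixed, 90 x 80 mm foot, about 63 mm high at the upper edge of its slope. Origin at the centre of its underside; z up; the slope descends along its own x, towards the robot, with a lip at the foot. The plate's upper, free end overhangs on the side away from the robot (the rest's -x).
- fixture: Grey base 90 x 230 x 12 mm (x, y, z), fixed to the bench, its top face 12 mm above the bench. Origin on its underside, on the line from rod to outline; its y points from the rod to the outline, z up. Sleeve and rod stand upright 60 mm along -y; the outline's centre lies 50 mm along +y.
- stand_mark (a point): Centre of the outline (dark lines, 30 mm along the fixture's x, 86 mm along its y) on the base's top face, 110 mm from the rod's axis; axes as the fixture's. The plate is to stand here, its width along the fixture's y, its thickness along the fixture's x, its top edge then 90 mm above this point.
- sleeve_mouth (a point): Centre of the upper mouth of the fixed brass sleeve (26 mm across), 58 mm above the bench, on the rod's axis.
- ring_mark (a point): Middle of the dark ring, 5 mm high and 16 mm across, on the 12 mm thick rod; it moves up with the rod. 66 mm above the bench when the rod is in, level with the standing plate's top edge when the rod is pulled out 36 mm.
- knob (a point): Centre of the black round knob on the rod's top, 30 mm across, 28 mm high; 114 mm above the bench with the rod in. It moves up with the rod and does not turn.
- rod (a joint): How far the rod is pulled up out of the sleeve, m: 0 is fully in, the stop is at 0.060, the ring is at the plate's top edge at 0.036. An inner spring pulls it back: about 4.5 N at 0 and 12.5 N at 0.036 (220 N/m), and it snaps back in if let go.
- clutch_ring: Bystander: dark steel ring 100 mm across with a 72 mm hole, 20 mm high, lying on the bench; origin at the centre of its underside.
- hub: Bystander: toothed steel hub about 76 mm across, 65 mm high; origin at the centre of its underside.
- tub: Bystander: white lidded tub 70 mm across, 70 mm high; origin at the centre of its underside.
There are look-alikes about, which are no part of the job. What is shaped like the plate but orange is not meant.

How it is judged:
On the way, in this order (a step that is already met when the one before it is completed fails the run):
1. the plate stands upright on a short edge in the outline, let go, while the rod is still in (angle between the z axis of plate and the z axis of fixture, either way round below 0.1 rad and angle between the y axis of plate and the y axis of fixture, either way round below 0.3 rad and horizontal distance between plate and stand_mark below 0.014 m and z of plate in the frame of stand_mark between 0.042 and 0.048 m and contact force between the fingers and plate below 0.1 N and linear speed of plate below 0.02 m/s and value of joint rod below 0.01 m), for 0.3 s.
2. the rod is held by the fingers with its ring level with the plate's top edge (value of joint rod between 0.032 and 0.04 m and contact force between the fingers and rod above 2 N and contact force between plate and rod below 0.1 N), for 0.3 s.
At the end, for the whole second after the job is handed in: Fingers grip the knob, rod at rest 36 mm out within 4 mm (ring level with the plate's top edge), plate not touching the knob; plate stands free on a short thin edge on the base, upright within 0.1 rad, centre within 14 mm of the outline's centre, lined up within 0.3 rad (all of step 2 and angle between the z axis of plate and the z axis of fixture, either way round below 0.1 rad and angle between the y axis of plate and the y axis of fixture, either way round below 0.3 rad and horizontal distance between plate and stand_mark below 0.014 m and z of plate in the frame of stand_mark between 0.042 and 0.048 m and contact force between the fingers and plate below 0.1 N and linear speed of plate below 0.02 m/s and velocity of joint rod between -0.01 and 0.01 m/s); the arm keeps its last pose, push and grip.
It fails at once if the ring is moved more than 30 mm (distance of clutch_ring from where it was at the start of the episode above 0.03 m).
It fails at once if the hub is moved more than 30 mm (distance of hub from where it was at the start of the episode above 0.03 m).
It fails at once if the tub is moved more than 30 mm (distance of tub from where it was at the start of the episode above 0.03 m).
It also fails if it takes over 51 s, if anything falls off the work surface, if the arm or the gripper's body presses on something with over 40 N, if the wrist force passes 120 N, or if a joint passes its speed limit or range.

## Working session

There is one attempt and no reset: what is moved stays moved. The work goes in short steps, Python scripts to look and compute and a tool call to move; the robot and the scene stay as the last step left them, time stands still between calls to the robot, and variables do not carry over. Pictures are saved under pics/ and viewed, about 8 in all and at most 12, crops included, and the job is handed in when it is done.

Besides the shell and the picture viewer there is one more tool, called after "Emit:" as name([rows], argument=value, ...), one row to a line, values as JSON. play_rows: Moves the arm, as the interface text tells. Shift numbers are shares of 0.02 m and turn numbers shares of 4 degrees, none past 1 either way. Its arguments: {"type":"object","properties":{"deltas":{"type":"array"}},"required":["deltas"]}

```bash
ls; mkdir -p pics
python3 - <<'E'
from station import bot
import cv2,json,numpy as np
for n in("scene","top"):
    s=bot.snapshot(n); cv2.imwrite(f"pics/{n}0.png",s["img"][:,:,::-1]); print(n,s["camera_matrix"].tolist(),np.round(s["world_from_camera"],4).tolist(), [k for k in s])
st=bot.state();print(st); print(bot.tcp_to_grasp)
E
```

```text
pics
scene [[481.4820566686117, 0.0, 320.81566793249584], [0.0, 481.4820566686117, 202.0818103254747], [0.0, 0.0, 1.0]] [[-0.6246, -0.5034, 0.597, 1.4019], [0.7808, -0.4187, 0.4638, 0.6228], [0.0165, 0.7558, 0.6546, 0.9838], [0.0, 0.0, 0.0, 1.0]] ['img', 'camera_matrix', 'world_from_camera']
top [[389.42529250450775, 0.0, 314.98229859516294], [0.0, 389.42529250450775, 205.9099937976031], [0.0, 0.0, 1.0]] [[0.0277, 0.9804, -0.1949, 0.3787], [-0.9992, 0.033, 0.024, -0.0012], [0.03, 0.194, 0.9805, 0.9772], [0.0, 0.0, 0.0, 1.0]] ['img', 'camera_matrix', 'world_from_camera']
{'time_s': 0.1, 'qpos': array([-1.49930669e+00,  1.81449111e-01,  1.60789661e+00, -1.06426499e-05,
        1.35378316e+00, -2.06306107e-01]), 'dq': array([ 0.00042421, -0.00168186, -0.00303958,  0.00123437, -0.00122007,
       -0.00096448]), 'tau': array([ 3.19323226e-04, -4.45878124e+01, -3.52237129e+01, -2.69055299e-04,
        4.12386842e-03, -9.04426059e-06]), 'eef_pos': array([ 0.15766087, -0.55245914,  0.23048966]), 'eef_rot': array([-1.32671601,  1.00283487, -1.00114081]), 'force': array([ 0.47309155, -0.44269442, -0.24287297]), 'moment': array([-0.01011427,  0.06985404,  0.0367499 ]), 'opening': 0.08540061581118946}
-0.0187
```

View pics/scene0.png

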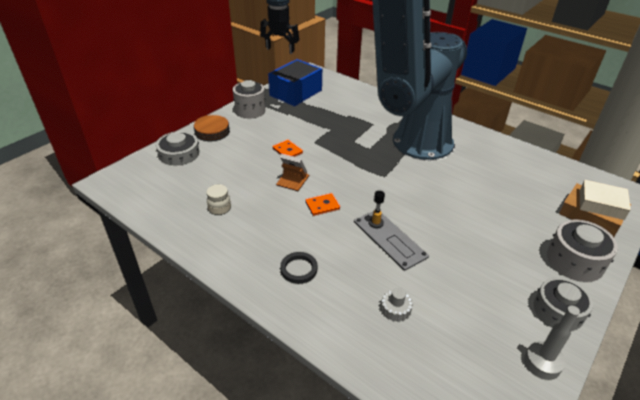

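View pics/top0.png

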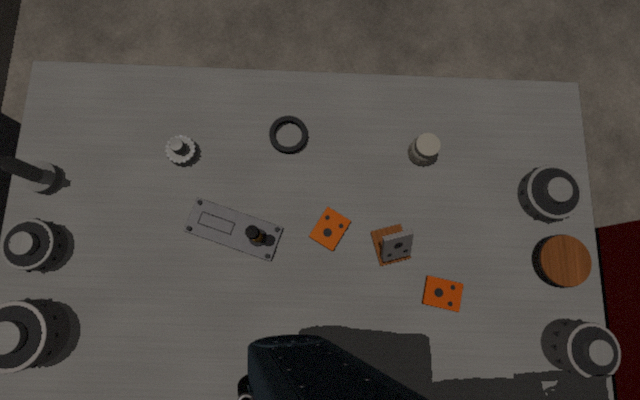

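The scene view shows the grey plate on the wooden rest at about (293,172). It also shows the fixture base at (392,238) with the knob at (379,197), the ring at (299,267), the hub at (397,303) and the tub at (218,200). In the top view the plate and rest are at (395,245) and the fixture is at (235,230).

Plate-shaped candidates in the top view are the orange ones at (329,229) and (443,293), and the grey one on the rest at (397,245). The grey one on the wooden slope fits the description. One composite crop will confirm it.

Run:
```python
import cv2,numpy as np
t=cv2.imread("pics/top0.png");s=cv2.imread("pics/scene0.png")
def c(i,x,y,w,h,k): return cv2.resize(i[y:y+h,x:x+w],None,fx=k,fy=k,interpolation=cv2.INTER_CUBIC)
# 400x300 tiles
a=c(t,178,185,114,86,3.5)[:300,:399]; b=c(t,362,215,66,60,5)
d=c(s,345,180,90,92,3.25)[:300]; e=c(s,260,145,66,60,5)
out=np.zeros((600,800,3),np.uint8)
for im,(y,x) in((a,(0,0)),(b,(0,400)),(d,(300,0)),(e,(300,400))): out[y:y+im.shape[0],x:x+im.shape[1]]=np.clip(im.astype(float)*1.6,0,255)
cv2.imwrite("pics/crop1.png",out)
```

```text
(no output)
```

View pics/crop1.png

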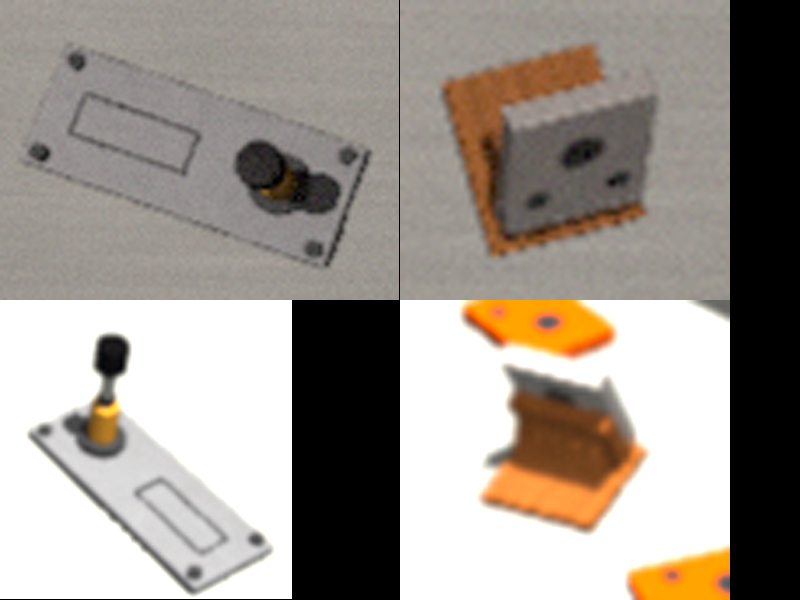

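The crop confirms the grey drilled slab leaning on the wooden slope. Its upper end is away from the robot and its foot is at the lip, and it is not one of the orange pieces. The outline corners, base corners and knob are readable, so I'll measure them now.

```bash
cat > h.py <<'E'
import numpy as np,cv2
from scipy.spatial.transform import Rotation as Ro
from station import bot
CAM={"scene":(np.array([[481.482,0,320.8157],[0,481.482,202.0818],[0,0,1]]),np.array([[-0.6246,-0.5034,0.597,1.4019],[0.7808,-0.4187,0.4638,0.6228],[0.0165,0.7558,0.6546,0.9838]])),
"top":(np.array([[389.4253,0,314.9823],[0,389.4253,205.91],[0,0,1]]),np.array([[0.0277,0.9804,-0.1949,0.3787],[-0.9992,0.033,0.024,-0.0012],[0.03,0.194,0.9805,0.9772]]))}
def ray(cam,p):
    K,T=CAM[cam];d=np.linalg.solve(K,[p[0],p[1],1.]);return T[:,3],T[:,:3]@(d*[1,-1,-1])
def onz(cam,p,z):
    o,d=ray(cam,p);return o+d*(z-o[2])/d[2]
def proj(cam,P):
    K,T=CAM[cam];c=T[:,:3].T@(np.asarray(P)-T[:,3]);q=K@(c*[1,-1,-1]);return q[:2]/q[2]
def yaw(v):return np.degrees(np.arctan2(v[1],v[0]))
def tool():
    s=bot.state();return np.array(s["eef_pos"]),Ro.from_rotvec(s["eef_rot"]).as_matrix(),s
E
python3 - <<'E'
from h import *
np.set_printoptions(precision=4,suppress=True)
A=lambda l:[(178+x/3.5,185+y/3.5) for x,y in l]
B=lambda l:[(362+(x-400)/5,215+y/5) for x,y in l]
C=lambda l:[(345+x/3.25,180+(y-300)/3.25) for x,y in l]
D=lambda l:[(260+(x-400)/5,145+(y-300)/5) for x,y in l]
out=[onz("top",p,.012) for p in A([(87,93),(200,133),(185,174),(70,133)])]
bas=[onz("top",p,.012) for p in A([(68,43),(370,152),(327,267),(23,160)])]
print("outline c",np.mean(out,0),"sides",[np.linalg.norm(out[i]-out[i-1]) for i in range(4)])
print("base c",np.mean(bas,0),[np.linalg.norm(bas[i]-bas[i-1]) for i in range(4)])
sc=[onz("scene",p,.012) for p in C([(138,493),(160,479),(226,538),(203,553)])]
print("outline c scene",np.mean(sc,0))
v=(bas[0]-bas[1]+bas[3]-bas[2])/2; w=(out[0]-out[1]+out[3]-out[2])/2
print("fix y yaw",yaw(v),yaw(w), "scene", yaw((sc[2]-sc[1]+sc[3]-sc[0])))
print("knob top",onz("top",A([(261,160)])[0],.128),"base pred rod",np.mean(bas,0)-v/np.linalg.norm(v)*.06)
print("knob scene", onz("scene",C([(111,356)])[0],.114))
print("plate top-back L,R",[onz("top",p,.098) for p in B([(503,103),(655,75)])])
print("plate top-front",[onz("top",p,.105) for p in B([(508,127),(655,97)])])
print("plate foot front",[onz("top",p,.027) for p in B([(505,233),(643,207)])])
print("rest foot corners",[onz("top",p,.0) for p in B([(495,255),(645,212)])], [onz("top",p,.01) for p in B([(445,83),(595,45)])])
print("scene rest back corners",[onz("scene",p,.0) for p in D([(485,500),(590,530),(645,452)])])
p,R,s=tool();print(R)
E
```

```text
outline c [0.5189 0.2184 0.012 ] sides [np.float64(0.030707074143045052), np.float64(0.08619456969802508), np.float64(0.030810483136531803), np.float64(0.08726112709035895)]
base c [0.5048 0.1742 0.012 ] [np.float64(0.0888308290772771), np.float64(0.23142671795806502), np.float64(0.08621289023222611), np.float64(0.22819101663203645)]
outline c scene [0.5198 0.2241 0.012 ]
fix y yaw 72.19554255448966 72.25975942791402 scene 72.93526247504639
knob top [0.4877 0.1129 0.128 ] base pred rod [0.4865 0.1171 0.012 ]
knob scene [0.4879 0.1192 0.114 ]
plate top-back L,R [array([ 0.4897, -0.1788,  0.098 ]), array([ 0.5048, -0.2489,  0.098 ])]
plate top-front [array([ 0.478 , -0.1796,  0.105 ]), array([ 0.4937, -0.2468,  0.105 ])]
plate foot front [array([ 0.4351, -0.1937,  0.027 ]), array([ 0.4497, -0.2616,  0.027 ])]
rest foot corners [array([ 0.4257, -0.1941,  0.    ]), array([ 0.4492, -0.27  ,  0.    ])] [array([ 0.51  , -0.1674,  0.01  ]), array([ 0.5317, -0.2435,  0.01  ])]
scene rest back corners [array([ 0.5295, -0.2366,  0.    ]), array([ 0.5091, -0.1643,  0.    ]), array([ 0.4238, -0.1894,  0.    ])]
[[ 0.2742 -0.0001  0.9617]
 [-0.9617  0.0015  0.2742]
 [-0.0015 -1.      0.0003]]
```

Emit:
play_rows([
  {"tx": -0.59, "ty": 0, "tz": 0.985, "twist": 0, "jaw": 1},
  {"tx": -0.59, "ty": 0, "tz": 0.985, "twist": 0, "jaw": 1},
  {"tx": -0.59, "ty": 0, "tz": 0.985, "twist": 0, "jaw": 1},
  {"tx": -0.59, "ty": 0, "tz": 0.985, "twist": 0, "jaw": 1},
  {"tx": -0.59, "ty": 0, "tz": 0.985, "twist": 0, "jaw": 1},
  {"tx": -0.59, "ty": 0, "tz": 0.985, "twist": 0, "jaw": 1},
  {"tx": -0.59, "ty": 0, "tz": 0.985, "twist": 0, "jaw": 1},
  {"tx": -0.59, "ty": 0, "tz": 0.985, "twist": 0, "jaw": 1},
  {"tx": -0.59, "ty": 0, "tz": 0.985, "twist": 0, "jaw": 1},
  {"tx": -0.59, "ty": 0, "tz": 0.985, "twist": 0, "jaw": 1},
])

```text
time_s: 0.93
eef_pos: [0.3153, -0.3843, 0.2309]
eef_rot: [-1.327, 1.003, -1.002]
force: [-0.3, -0.4, -0.5]
opening: 0.0856
```

Emit:
play_rows([
  {"tx": -0.59, "ty": 0, "tz": 0.985, "twist": 0, "jaw": 1},
  {"tx": -0.59, "ty": 0, "tz": 0.985, "twist": 0, "jaw": 1},
  {"tx": -0.59, "ty": 0, "tz": 0.985, "twist": 0, "jaw": 1},
  {"tx": -0.59, "ty": 0, "tz": 0.985, "twist": 0, "jaw": 1},
  {"tx": -0.59, "ty": 0, "tz": 0.985, "twist": 0, "jaw": 1},
  {"tx": -0.59, "ty": 0, "tz": 0.985, "twist": 0, "jaw": 1},
  {"tx": -0.59, "ty": 0, "tz": 0.985, "twist": 0, "jaw": 1},
  {"tx": -0.59, "ty": 0, "tz": 0.985, "twist": 0, "jaw": 1},
  {"tx": -0.59, "ty": 0, "tz": 0.985, "twist": 0, "jaw": 1},
  {"tx": -0.59, "ty": 0, "tz": 0.985, "twist": 0, "jaw": 1},
])

```text
time_s: 1.77
eef_pos: [0.4723, -0.2168, 0.2309]
eef_rot: [-1.328, 1.003, -1.002]
force: [-0.2, -0.9, 0.3]
opening: 0.0853
```

Emit:
play_rows([
  {"tx": 0, "ty": 0, "tz": 0, "twist": -1, "jaw": 1},
  {"tx": 0, "ty": 0, "tz": 0, "twist": -1, "jaw": 1},
  {"tx": 0, "ty": 0, "tz": 0, "twist": -1, "jaw": 1},
  {"tx": 0, "ty": 0, "tz": 0, "twist": -1, "jaw": 1},
  {"tx": 0, "ty": 0, "tz": 0, "twist": -1, "jaw": 1},
  {"tx": 0, "ty": 0, "tz": 0, "twist": -1, "jaw": 1},
  {"tx": 0, "ty": 0, "tz": 0, "twist": -1, "jaw": 1},
  {"tx": 0, "ty": 0, "tz": 0, "twist": -1, "jaw": 1},
  {"tx": 0, "ty": 0, "tz": 0, "twist": -1, "jaw": 1},
  {"tx": 0, "ty": 0, "tz": 0, "twist": -1, "jaw": 1},
])

```text
time_s: 2.6
eef_pos: [0.4716, -0.2178, 0.2308]
eef_rot: [-1.52, 0.464, -0.463]
force: [0.4, 0.7, -1.1]
opening: 0.0855
```

Emit:
play_rows([
  {"tx": 0, "ty": 0, "tz": 0, "twist": -1, "jaw": 1},
  {"tx": 0, "ty": 0, "tz": 0, "twist": -1, "jaw": 1},
  {"tx": 0, "ty": 0, "tz": 0, "twist": -1, "jaw": 1},
  {"tx": 0, "ty": 0, "tz": 0, "twist": -1, "jaw": 1},
  {"tx": 0, "ty": 0, "tz": 0, "twist": -1, "jaw": 1},
  {"tx": 0, "ty": 0, "tz": 0, "twist": -1, "jaw": 1},
  {"tx": 0, "ty": 0, "tz": 0, "twist": -1, "jaw": 1},
  {"tx": 0, "ty": 0, "tz": 0, "twist": -1, "jaw": 1},
  {"tx": 0, "ty": 0, "tz": 0, "twist": -1, "jaw": 1},
  {"tx": 0, "ty": 0, "tz": 0, "twist": -1, "jaw": 1},
])

```text
time_s: 3.43
eef_pos: [0.4716, -0.2178, 0.2308]
eef_rot: [-1.569, -0.083, 0.084]
force: [-0.8, -0.0, 0.0]
opening: 0.0855
```

Emit:
play_rows([
  {"tx": 0, "ty": 0, "tz": 0, "twist": -1, "jaw": 1},
  {"tx": 0, "ty": 0, "tz": 0, "twist": -1, "jaw": 1},
  {"tx": 0, "ty": 0, "tz": 0, "twist": -0.4, "jaw": 1},
  {"tx": 0, "ty": 0, "tz": 0, "twist": 0, "jaw": 1},
])

```text
time_s: 3.77
eef_pos: [0.4716, -0.2178, 0.2308]
eef_rot: [-1.56, -0.213, 0.214]
force: [0.2, 0.9, -0.6]
opening: 0.0856
```

Run:
```python
from h import *
p,R,s=tool();print(p,yaw(R[:,0]),R[2],s["qpos"],s["time_s"],"to go in tool:",R.T@(np.array([.4728,-.2174,.075])-p))
s=bot.snapshot("top")["img"][:,:,::-1];t=bot.snapshot("scene")["img"][:,:,::-1]
a=cv2.resize(s[170:320,330:480],(400,400));b=cv2.resize(t[80:220,230:370],(400,400))
cv2.imwrite("pics/over1.png",np.clip(np.hstack([a,b])*1.4,0,255))
```

```text
[ 0.47162858 -0.21776214  0.23084613] 15.573828643487646 [-5.24834963e-04 -9.99999595e-01  7.31439359e-04] [-6.61326725e-01  5.71221634e-02  1.74491315e+00  1.41062915e-05
  1.34045749e+00 -9.33144347e-01] 3.7667 to go in tool: [ 1.30742997e-03  1.55845451e-01 -7.96477427e-05][ WARN:0@2.999] global loadsave.cpp:1063 imwrite_ Unsupported depth image for selected encoder is fallbacked to CV_8U.
```

View pics/over1.png

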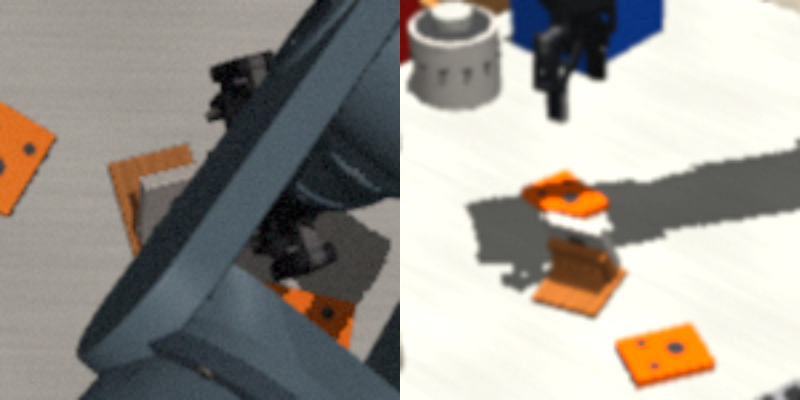

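The gripper is above the rest, with its fingers either side of the plate's free end. Descending now.

Emit:
play_rows([
  {"tx": 0.06, "ty": 0.9, "tz": 0, "twist": 0, "jaw": 1},
  {"tx": 0, "ty": 0.9, "tz": 0, "twist": 0, "jaw": 1},
  {"tx": 0, "ty": 0.9, "tz": 0, "twist": 0, "jaw": 1},
  {"tx": 0, "ty": 0.9, "tz": 0, "twist": 0, "jaw": 1},
  {"tx": 0, "ty": 0.9, "tz": 0, "twist": 0, "jaw": 1},
  {"tx": 0, "ty": 0.9, "tz": 0, "twist": 0, "jaw": 1},
  {"tx": 0, "ty": 0.9, "tz": 0, "twist": 0, "jaw": 1},
  {"tx": 0, "ty": 0.8, "tz": 0, "twist": 0, "jaw": 1},
  {"tx": 0, "ty": 0.4, "tz": 0, "twist": 0, "jaw": 1},
  {"tx": 0, "ty": 0.3, "tz": 0, "twist": 0, "jaw": 1},
])

```text
time_s: 4.7
eef_pos: [0.4725, -0.2172, 0.0741]
eef_rot: [-1.559, -0.211, 0.213]
force: [-0.3, 0.0, 0.3]
opening: 0.0857
```

Run:
```python
from h import *
p,R,s=tool();print(p,s["force"],s["time_s"])
s=bot.snapshot("top")["img"][:,:,::-1];t=bot.snapshot("scene")["img"][:,:,::-1]
a=cv2.resize(s[190:290,350:450],(400,400));b=cv2.resize(t[100:200,240:340],(400,400))
cv2.imwrite("pics/down1.png",np.clip(np.hstack([a,b])*1.4,0,255).astype(np.uint8))
```

```text
[ 0.47246178 -0.21722067  0.0741397 ] [-0.31561298  0.00930722  0.32184433] 4.7
```

View pics/down1.png

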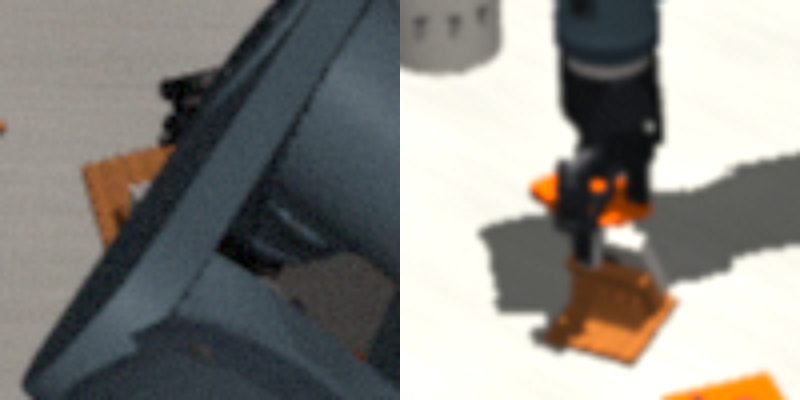

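Run:
```python
from h import *
f=lambda q:((proj("scene",q)-[240,100])*4+[400,0]).round()
for n,q in dict(far=(.4725+.05*.9636,-.2172+.05*.2672,.087),L=(.4897,-.177,.098),R=(.5048,-.247,.098),Lf=(.478,-.178,.105),Rf=(.4937,-.245,.105)).items(): print(n,f(q),proj("scene",q))
```

```text
far [582. 264.] [285.48056667 166.07386752]
L [634. 248.] [298.48974465 161.96619175]
R [554. 223.] [278.51815254 155.70406527]
Lf [643. 233.] [300.66713092 158.31540803]
Rf [565. 210.] [281.2767282  152.55741376]
```

Emit:
play_rows([
  {"tx": -0.25, "ty": 0, "tz": 0, "twist": 0, "jaw": 1},
  {"tx": -0.25, "ty": 0, "tz": 0, "twist": 0, "jaw": 1},
  {"tx": -0.25, "ty": 0, "tz": 0, "twist": 0, "jaw": 1},
  {"tx": -0.25, "ty": 0, "tz": 0, "twist": 0, "jaw": 1},
  {"tx": -0.2, "ty": 0, "tz": 0, "twist": 0, "jaw": 1},
  {"tx": 0, "ty": 0, "tz": 0, "twist": 0, "jaw": 0.7},
  {"tx": 0, "ty": 0, "tz": 0, "twist": 0, "jaw": 0.5},
  {"tx": 0, "ty": 0, "tz": 0, "twist": 0, "jaw": 0.3},
  {"tx": 0, "ty": 0, "tz": 0, "twist": 0, "jaw": 0.1},
  {"tx": 0, "ty": 0, "tz": 0, "twist": 0, "jaw": 0},
])

```text
time_s: 5.63
eef_pos: [0.4499, -0.224, 0.0752]
eef_rot: [-1.56, -0.213, 0.213]
force: [0.0, -0.6, 0.1]
opening: 0.0425
```

Run:
```python
from h import *
p,R,s=tool();print(p,s["force"],s["opening"])
t=bot.snapshot("scene")["img"][:,:,::-1]
cv2.imwrite("pics/half1.png",np.clip(cv2.resize(t[110:200,245:335],(540,540))*1.4,0,255).astype(np.uint8))
```

```text
[ 0.44988066 -0.22397602  0.07518978] [ 0.01487361 -0.55272081  0.05854832] 0.04252207927284646
```

View pics/half1.png

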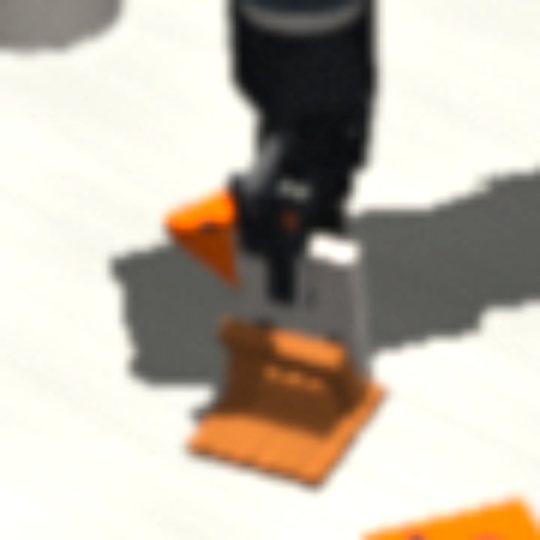

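The far finger is tipping the plate upright about its foot, and the wrist force is near zero. I'll close fully and then lift.

Emit:
play_rows([
  {"tx": 0, "ty": 0, "tz": 0, "twist": 0, "jaw": -0.2},
  {"tx": 0, "ty": 0, "tz": 0, "twist": 0, "jaw": -0.35},
  {"tx": 0, "ty": 0, "tz": 0, "twist": 0, "jaw": -0.5},
  {"tx": 0, "ty": 0, "tz": 0, "twist": 0, "jaw": -0.6},
  {"tx": 0, "ty": 0, "tz": 0, "twist": 0, "jaw": -0.8},
  {"tx": 0, "ty": 0, "tz": 0, "twist": 0, "jaw": -1},
  {"tx": 0, "ty": 0, "tz": 0, "twist": 0, "jaw": -1},
  {"tx": 0, "ty": 0, "tz": 0, "twist": 0, "jaw": -1},
  {"tx": 0, "ty": 0, "tz": 0, "twist": 0, "jaw": -1},
  {"tx": 0, "ty": 0, "tz": 0, "twist": 0, "jaw": -1},
])

```text
time_s: 6.52
eef_pos: [0.4499, -0.2241, 0.0753]
eef_rot: [-1.56, -0.213, 0.213]
force: [-0.8, 0.5, 0.7]
opening: 0.0133
```

Emit:
play_rows([
  {"tx": 0, "ty": -0.3, "tz": 0, "twist": 0, "jaw": -1},
  {"tx": 0, "ty": -0.5, "tz": 0, "twist": 0, "jaw": -1},
  {"tx": 0, "ty": -0.8, "tz": 0, "twist": 0, "jaw": -1},
  {"tx": 0, "ty": -0.9, "tz": 0, "twist": 0, "jaw": -1},
  {"tx": 0, "ty": -0.9, "tz": 0, "twist": 0, "jaw": -1},
  {"tx": 0, "ty": -0.9, "tz": 0, "twist": 0, "jaw": -1},
  {"tx": 0, "ty": -0.9, "tz": 0, "twist": 0, "jaw": -1},
  {"tx": 0, "ty": -0.8, "tz": 0, "twist": 0, "jaw": -1},
  {"tx": 0, "ty": -0.3, "tz": 0, "twist": 0, "jaw": -1},
  {"tx": 0, "ty": 0, "tz": 0, "twist": 0, "jaw": -1},
])

```text
time_s: 7.35
eef_pos: [0.4508, -0.2247, 0.2034]
eef_rot: [-1.563, -0.215, 0.211]
force: [1.2, 0.6, -3.3]
opening: 0.0135
```

Run:
```python
from h import *
p,R,s=tool();print(p,yaw(R[:,0]),s["force"],s["opening"],s["time_s"])
d=np.array([.5195,.2212])-p[:2]
print("world d",d,"tool dx,dz",d@R[:2,0],d@R[:2,2])
t=bot.snapshot("scene")["img"][:,:,::-1]
cv2.imwrite("pics/lift1.png",np.clip(cv2.resize(t[70:200,230:360],(540,540))*1.4,0,255).astype(np.uint8))
```

```text
[ 0.45075778 -0.22472878  0.20340335] 15.518226322467642 [ 1.16840263  0.63684492 -3.31735432] 0.01352865256360678 7.35
world d [0.06874222 0.44592878] tool dx,dz 0.18554178209418218 0.41128022001631376
```

View pics/lift1.png

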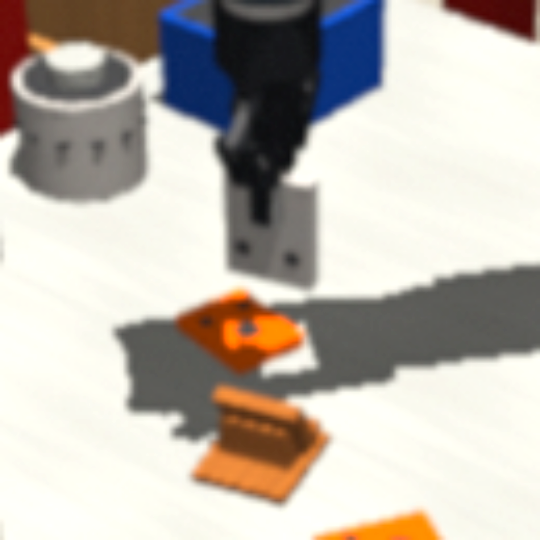

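The plate hangs vertical and flush in the pads, with an opening of 13.5 mm, and the rest is empty. Carrying it to the outline and turning it.

Emit:
play_rows([
  {"tx": 0.2, "ty": -0.15, "tz": 0.45, "twist": 0, "jaw": -1},
  {"tx": 0.44, "ty": -0.15, "tz": 0.98, "twist": 0, "jaw": -1},
  {"tx": 0.44, "ty": -0.15, "tz": 0.98, "twist": 0, "jaw": -1},
  {"tx": 0.44, "ty": -0.15, "tz": 0.98, "twist": 0, "jaw": -1},
  {"tx": 0.44, "ty": -0.15, "tz": 0.98, "twist": 0, "jaw": -1},
  {"tx": 0.44, "ty": -0.15, "tz": 0.98, "twist": 0, "jaw": -1},
  {"tx": 0.44, "ty": -0.15, "tz": 0.98, "twist": 0, "jaw": -1},
  {"tx": 0.44, "ty": -0.15, "tz": 0.98, "twist": 0, "jaw": -1},
  {"tx": 0.44, "ty": 0, "tz": 0.98, "twist": 0, "jaw": -1},
  {"tx": 0.44, "ty": 0, "tz": 0.98, "twist": 0, "jaw": -1},
])

```text
time_s: 8.23
eef_pos: [0.4796, -0.0212, 0.2242]
eef_rot: [-1.559, -0.211, 0.214]
force: [0.0, -0.5, -2.7]
opening: 0.0134
```

Emit:
play_rows([
  {"tx": 0.44, "ty": 0, "tz": 0.98, "twist": 0, "jaw": -1},
  {"tx": 0.44, "ty": 0, "tz": 0.98, "twist": 0, "jaw": -1},
  {"tx": 0.44, "ty": 0, "tz": 0.98, "twist": 0, "jaw": -1},
  {"tx": 0.44, "ty": 0, "tz": 0.98, "twist": 0, "jaw": -1},
  {"tx": 0.44, "ty": 0, "tz": 0.98, "twist": 0, "jaw": -1},
  {"tx": 0.44, "ty": 0, "tz": 0.98, "twist": 0, "jaw": -1},
  {"tx": 0.44, "ty": 0, "tz": 0.98, "twist": 0, "jaw": -1},
  {"tx": 0.44, "ty": 0, "tz": 0.98, "twist": 0, "jaw": -1},
  {"tx": 0.44, "ty": 0, "tz": 0.98, "twist": 0, "jaw": -1},
  {"tx": 0.44, "ty": 0, "tz": 0.98, "twist": 0, "jaw": -1},
])

```text
time_s: 9.07
eef_pos: [0.5115, 0.1908, 0.2237]
eef_rot: [-1.56, -0.21, 0.215]
force: [-0.3, 0.6, -2.6]
opening: 0.0136
```

Emit:
play_rows([
  {"tx": 0.42, "ty": 0, "tz": 0.9, "twist": 0, "jaw": -1},
  {"tx": 0.2, "ty": 0, "tz": 0.4, "twist": 0, "jaw": -1},
  {"tx": 0, "ty": 0, "tz": 0, "twist": 1, "jaw": -1},
  {"tx": 0, "ty": 0, "tz": 0, "twist": 1, "jaw": -1},
  {"tx": 0, "ty": 0, "tz": 0, "twist": 1, "jaw": -1},
  {"tx": 0, "ty": 0, "tz": 0, "twist": 1, "jaw": -1},
  {"tx": 0, "ty": 0, "tz": 0, "twist": 1, "jaw": -1},
  {"tx": 0, "ty": 0, "tz": 0, "twist": 1, "jaw": -1},
  {"tx": 0, "ty": 0, "tz": 0, "twist": 1, "jaw": -1},
  {"tx": 0, "ty": 0, "tz": 0, "twist": 1, "jaw": -1},
])

```text
time_s: 9.9
eef_pos: [0.5168, 0.2174, 0.2241]
eef_rot: [-1.56, 0.231, -0.227]
force: [-0.3, 0.4, -3.0]
opening: 0.0132
```

Emit:
play_rows([
  {"tx": 0, "ty": 0, "tz": 0, "twist": 0.25, "jaw": -1},
  {"tx": 0, "ty": 0, "tz": 0, "twist": 0, "jaw": -1},
  {"tx": 0, "ty": 0, "tz": 0, "twist": 0, "jaw": -1},
])

```text
time_s: 10.15
eef_pos: [0.5174, 0.2175, 0.2247]
eef_rot: [-1.558, 0.239, -0.237]
force: [0.5, -0.5, -4.1]
opening: 0.0134
```

Run:
```python
from h import *
p,R,s=tool();print(p,yaw(R[:,0]),s["force"],s["opening"],s["time_s"],s["qpos"])
print("to go tool",R.T@(np.array([.5195,.2212,.061])-p))
t=bot.snapshot("scene")["img"][:,:,::-1]
cv2.imwrite("pics/carry.png",np.clip(cv2.resize(t[130:280,330:480],(600,600),interpolation=cv2.INTER_CUBIC).astype(float)*1.1,0,255).astype(np.uint8))
f=lambda q:((proj("scene",q)-[330,130])*4).round()
for zb in(-.045,-.048,-.051):
  print(zb,[f(p+R@[sx*.007,-zb,sz*.035]) for sx,sz in((1,-1),(1,1),(-1,1))])
```

```text
[0.51738078 0.21750995 0.22473282] -17.381539807163765 [ 0.47919115 -0.52945172 -4.09661052] 0.013367063528759894 10.15 [ 1.86548543e-01  1.56995847e-01  1.64803150e+00 -6.96091494e-05
  1.33773878e+00  4.89929450e-01]
to go tool [0.00108442 0.16372924 0.00425482]
-0.045 [array([265., 252.]), array([337., 311.]), array([354., 303.])]
-0.048 [array([264., 255.]), array([337., 315.]), array([353., 307.])]
-0.051 [array([264., 259.]), array([336., 318.]), array([352., 310.])]
```

View pics/carry.png

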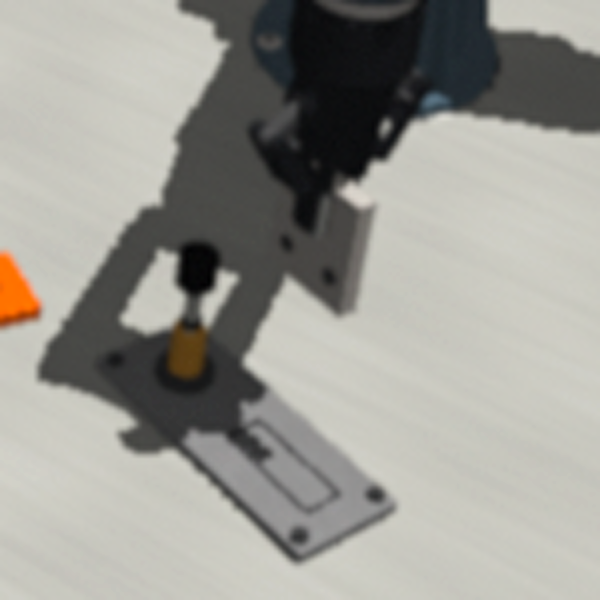

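The carried plate hangs upright, with its near bottom corner at (345,313) in the crop. The outline is below and in front of it at about (300,470). I'll lower it to about 12 mm above the base and compare the foot directly with the outline.

Emit:
play_rows([
  {"tx": 0.05, "ty": 0.9, "tz": 0, "twist": 0, "jaw": -1},
  {"tx": 0, "ty": 0.9, "tz": 0, "twist": 0, "jaw": -1},
  {"tx": 0, "ty": 0.9, "tz": 0, "twist": 0, "jaw": -1},
  {"tx": 0, "ty": 0.9, "tz": 0, "twist": 0, "jaw": -1},
  {"tx": 0, "ty": 0.9, "tz": 0, "twist": 0, "jaw": -1},
  {"tx": 0, "ty": 0.9, "tz": 0, "twist": 0, "jaw": -1},
  {"tx": 0, "ty": 0.9, "tz": 0, "twist": 0, "jaw": -1},
  {"tx": 0, "ty": 0.8, "tz": 0, "twist": 0, "jaw": -1},
  {"tx": 0, "ty": 0.5, "tz": 0, "twist": 0, "jaw": -1},
  {"tx": 0, "ty": 0, "tz": 0, "twist": 0, "jaw": -1},
])

```text
time_s: 11.03
eef_pos: [0.5169, 0.2169, 0.0708]
eef_rot: [-1.559, 0.242, -0.236]
force: [-1.3, -0.2, -3.0]
opening: 0.0134
```

Run:
```python
from h import *
p,R,s=tool();print(p,yaw(R[:,0]),s["force"],s["opening"],s["time_s"])
t=bot.snapshot("scene")["img"][:,:,::-1]; t2=bot.snapshot("top")["img"][:,:,::-1]
a=cv2.resize(t[185:275,350:440],(540,540),interpolation=cv2.INTER_CUBIC).astype(float)*1.1
b=cv2.resize(t2[185:275,180:222],(252,540),interpolation=cv2.INTER_CUBIC).astype(float)*1.6
cv2.imwrite("pics/low.png",np.clip(np.hstack([a,b]),0,255).astype(np.uint8))
f=lambda q:((proj("scene",q)-[350,185])*6).round()
print([f(p+R@[sx*.007,.048,sz*.035]) for sx,sz in((1,-1),(1,1),(-1,1))])
```

```text
[0.51689397 0.21688881 0.07078344] -17.443522433275113 [-1.31453006 -0.15532785 -3.03282363] 0.013410694072296317 11.0333
[array([237., 301.]), array([336., 392.]), array([359., 380.])]
```

View pics/low.png

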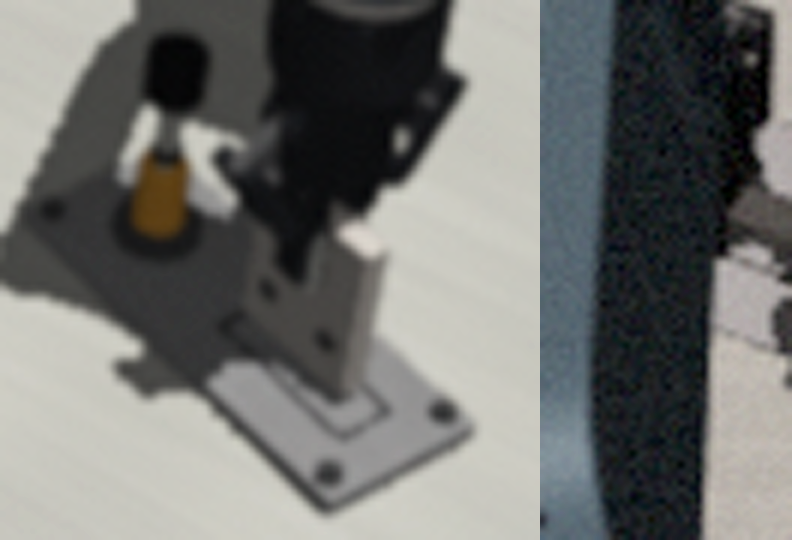

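The plate hangs just above the outline, with its near bottom corner at about (350,400). The outline's near corners are at (347,437) and (388,410). Checking the offset numerically in this one view.

Run:
```python
from h import *
p,R,s=tool();u=lambda q:(350+q[0]/6,185+q[1]/6)
Rf=R[:2][:,[0,2]]
pc=onz("scene",u((349,401)),.023)[:2]
for q in((347,437),(388,410),(222,325)):
  o=onz("scene",u(q),.012)[:2]; print(q,"plate corner minus outline corner in fixture x,y (mm)",(Rf.T@(pc-o)*1e3).round(1))
```

```text
(347, 437) plate corner minus outline corner in fixture x,y (mm) [-7.6 -9.4]
(388, 410) plate corner minus outline corner in fixture x,y (mm) [19.5 -7.1]
(222, 325) plate corner minus outline corner in fixture x,y (mm) [-9.4 77. ]
```

The plate is within about 1–2 mm of the outline's centre. Lowering to contact.

Emit:
play_rows([
  {"tx": 0.03, "ty": 0.2, "tz": 0, "twist": 0, "jaw": -1},
  {"tx": 0, "ty": 0.15, "tz": 0, "twist": 0, "jaw": -1},
  {"tx": 0, "ty": 0.05, "tz": 0, "twist": 0, "jaw": -1},
  {"tx": 0, "ty": 0, "tz": 0, "twist": 0, "jaw": -1},
])

```text
time_s: 11.47
eef_pos: [0.5194, 0.2172, 0.0654]
eef_rot: [-1.557, 0.239, -0.24]
force: [0.4, -0.6, -2.4]
opening: 0.0131
```

Emit:
play_rows([
  {"tx": 0, "ty": 0.05, "tz": 0, "twist": 0, "jaw": -1},
  {"tx": 0, "ty": 0, "tz": 0, "twist": 0, "jaw": -1},
  {"tx": 0, "ty": 0, "tz": 0, "twist": 0, "jaw": -1},
])

```text
time_s: 11.72
eef_pos: [0.5194, 0.2171, 0.0644]
eef_rot: [-1.557, 0.239, -0.24]
force: [0.6, 0.9, -3.5]
opening: 0.0131
```

Emit:
play_rows([
  {"tx": 0, "ty": 0.05, "tz": 0, "twist": 0, "jaw": -1},
  {"tx": 0, "ty": 0.05, "tz": 0, "twist": 0, "jaw": -1},
  {"tx": 0, "ty": 0, "tz": 0, "twist": 0, "jaw": -1},
  {"tx": 0, "ty": 0, "tz": 0, "twist": 0, "jaw": -1},
])

```text
time_s: 12.05
eef_pos: [0.5192, 0.2171, 0.0621]
eef_rot: [-1.558, 0.24, -0.239]
force: [0.1, 0.0, -2.8]
opening: 0.0136
```

Emit:
play_rows([
  {"tx": 0, "ty": 0.05, "tz": 0, "twist": 0, "jaw": -1},
  {"tx": 0, "ty": 0, "tz": 0, "twist": 0, "jaw": -1},
  {"tx": 0, "ty": 0, "tz": 0, "twist": 0, "jaw": -1},
])

```text
time_s: 12.3
eef_pos: [0.5196, 0.2172, 0.0615]
eef_rot: [-1.557, 0.239, -0.24]
force: [0.2, 0.2, -0.9]
opening: 0.0136
```

Emit:
play_rows([
  {"tx": 0, "ty": 0.05, "tz": 0, "twist": 0, "jaw": -1},
  {"tx": 0, "ty": 0, "tz": 0, "twist": 0, "jaw": -1},
  {"tx": 0, "ty": 0, "tz": 0, "twist": 0, "jaw": -1},
])

```text
time_s: 12.55
eef_pos: [0.5197, 0.2172, 0.0615]
eef_rot: [-1.557, 0.239, -0.24]
force: [-3.1, -1.7, 8.1]
opening: 0.0131
```

Contact: the vertical force went from −3 N to +8 N. Releasing.

Emit:
play_rows([
  {"tx": 0, "ty": -0.03, "tz": 0, "twist": 0, "jaw": -1},
  {"tx": 0, "ty": 0, "tz": 0, "twist": 0, "jaw": -0.4},
  {"tx": 0, "ty": 0, "tz": 0, "twist": 0, "jaw": 0},
  {"tx": 0, "ty": 0, "tz": 0, "twist": 0, "jaw": 0.3},
  {"tx": 0, "ty": 0, "tz": 0, "twist": 0, "jaw": 0.3},
  {"tx": 0, "ty": 0, "tz": 0, "twist": 0, "jaw": 0.3},
  {"tx": 0, "ty": 0, "tz": 0, "twist": 0, "jaw": 0.3},
  {"tx": 0, "ty": 0, "tz": 0, "twist": 0, "jaw": 0.3},
])

```text
time_s: 13.22
eef_pos: [0.5194, 0.2171, 0.0608]
eef_rot: [-1.557, 0.239, -0.239]
force: [-0.2, 0.3, -0.3]
opening: 0.0552
```

Emit:
play_rows([
  {"tx": 0, "ty": -0.4, "tz": 0, "twist": 0, "jaw": 0.3},
  {"tx": 0, "ty": -0.8, "tz": 0, "twist": 0, "jaw": 0.3},
  {"tx": 0, "ty": -1, "tz": 0, "twist": 0, "jaw": 0.3},
  {"tx": 0, "ty": -1, "tz": 0, "twist": 0, "jaw": 0.3},
  {"tx": 0, "ty": -1, "tz": 0, "twist": 0, "jaw": 0.3},
  {"tx": 0, "ty": -1, "tz": 0, "twist": 0, "jaw": 0.3},
  {"tx": 0, "ty": -0.6, "tz": 0, "twist": 0, "jaw": 0.3},
  {"tx": 0, "ty": 0, "tz": 0, "twist": 0, "jaw": 0.3},
])

```text
time_s: 13.88
eef_pos: [0.5214, 0.2176, 0.1806]
eef_rot: [-1.555, 0.235, -0.244]
force: [1.0, 1.0, 1.0]
opening: 0.0553
```

Run:
```python
from h import *
p,R,s=tool();print(p,yaw(R[:,0]),s["force"],s["opening"],s["time_s"])
print("to rod tool",R.T@(np.array([.486,.1164,.1])-p))
t=bot.snapshot("scene")["img"][:,:,::-1]
a=cv2.resize(t[175:275,350:450],(600,600),interpolation=cv2.INTER_CUBIC).astype(float)*1.1
cv2.imwrite("pics/stood.png",np.clip(a,0,255).astype(np.uint8))
```

```text
[0.52138688 0.21756042 0.18057887] -17.477008851142443 [1.00354809 1.00302918 1.03701539] 0.05530044631723715 13.8833
to rod tool [-0.00381309  0.08024629 -0.10735273]
```

View pics/stood.png

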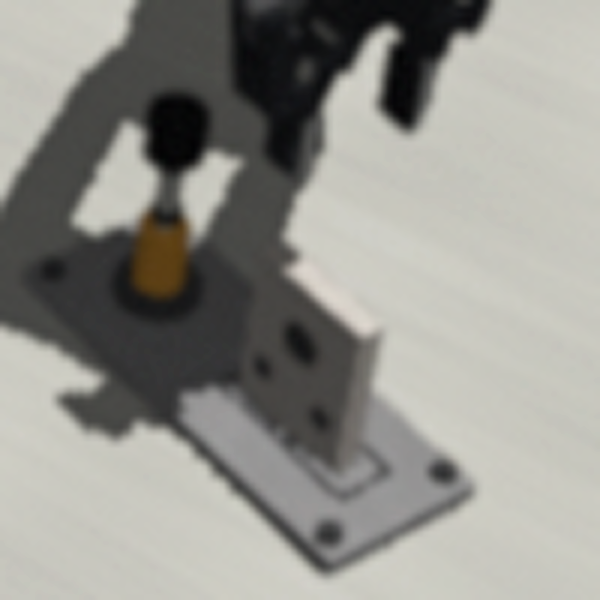

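The plate stands inside the outline, let go, with its foot corner at about (342,469) and the outline's near corners at (347,497) and (388,470). I'll check it numerically from the bright top face.

Run:
```python
from h import *
p,R,s=tool();Rf=R[:2][:,[0,2]]
t=bot.snapshot("scene")["img"].astype(int); 
roi=t[214:240,392:418]; g=roi.min(2)
for th in(195,205,215):
  m=((g>th)).astype(np.uint8); n,l,st,c=cv2.connectedComponentsWithStats(m)
  # print largest comps
  for i in np.argsort(-st[1:,4])[:3]+1:
    q=c[i]+[392,214]; P=onz("scene",q,.102)[:2]
    print(th,st[i],q.round(1),P.round(4),(Rf.T@(P-[.5198,.2241])*1e3).round(1))
tb=bot.snapshot("top")["img"]; print(tb[205:245:4,195:260:5].mean(2).round().astype(int))
print(g[::2])
```

```text
[[ 12  65 108 106 106 102 111 112 114 112  96  45  48]
 [  6 107 105 108 106 110 109  97 113 111  75  49  48]
 [139 154 146  94 109 105 108 109  79  35  41  48  75]
 [ 81  83 159 153 154  83 107 109 104  33  37  39  47]
 [103 109  79  26 122  53  35  79  92  37  42  38  40]
 [ 31 107  78 111  93  36  30  38  37  39  40  21  35]
 [ 97 111 109 110  86 109 102  76  37  37  30   0   8]
 [109 108 107 112 110 105  93  72  40  41  14  11   0]
 [112 104 109 108 106 107 108  39  37  37  37   3   2]
 [115 111 118 111  96 109 108  35  36  35  35  14  29]]
[[ 64  64  63  64  79 126 163 179 179 179 179 179 177 177 176 177 178 180
  181 181 180 180 180 179 180 180]
 [ 62  63  65  65  67  77 103 139 167 177 178 178 178 179 178 178 178 177
  178 178 178 179 180 180 180 179]
 [ 62  61  62  64  67  73  88 126 163 175 174 176 178 179 179 179 179 179
  179 179 177 177 177 177 177 178]
 [ 62  61  60  60  69 103 142 170 182 185 183 178 176 177 180 180 179 179
  179 179 180 178 178 179 178 177]
 [ 59  61  61  61  61  60  70  98 137 167 180 183 181 179 179 180 179 180
  180 179 179 177 178 177 178 177]
 [ 5
[... 168 characters left out ...]
83 183 182
  178 174 173 175 177 178 178 179]
 [ 62  61  62  62  61  55  49  50  57  62  62  60  61  75 105 144 171 183
  185 183 177 175 175 175 175 175]
 [ 61  61  61  62  57  40  25  22  30  46  58  61  61  60  61  68  95 134
  158 162 145 145 166 175 176 174]
 [ 61  62  63  62  58  47  30  21  18  27  45  56  61  62  62  61  62  73
   91  97 109 144 171 178 179 178]
 [ 51  45  53  60  61  57  51  38  26  28  40  55  60  62  61  62  66  82
   91  98 119 157 174 177 177 178]
 [ 48  31  36  51  59  60  61  61  56  52  57  61  63  62  62  61  69  86
   94 105 137 167 176 178 177 177]
 [ 60  56  53  58  61  60  62  62  62  61  62  63  61  62  62  65  77  89
   96 115 156 177 179 178 177 176]]
```

Run:
```python
from h import *
p,R,s=tool();Rf=R[:2][:,[0,2]]
tb=bot.snapshot("top")["img"].astype(float).mean(2)
x0,y0=180,195; m=(cv2.GaussianBlur(tb,(3,3),0)[y0:235,x0:235]>130).astype(np.uint8)
n,l,st,c=cv2.connectedComponentsWithStats(m)
for i in np.argsort(-st[1:,4])[:2]+1:
  pts=np.argwhere(l==i)[:,::-1].astype(np.float32)+[x0,y0]
  r=cv2.minAreaRect(pts.astype(np.float32)); b=[onz("top",q,.102)[:2] for q in cv2.boxPoints(r)]
  C=np.mean(b,0); e=[b[i]-b[i-1] for i in range(4)]
  print(st[i],r,C.round(4),"len",[round(np.linalg.norm(q)*1e3,1) for q in e],[round(yaw(q),1) for q in e],"off mm",(Rf.T@(C-[.5189,.2184])*1e3).round(1))
```

```text
[16 16 20 10 95] ((205.9185791015625, 215.3280792236328), (20.247447967529297, 4.708709239959717), 19.653823852539062) [0.5227 0.2235] len [np.float64(46.2), np.float64(10.6), np.float64(46.3), np.float64(10.6)] [np.float64(72.2), np.float64(-14.5), np.float64(-107.9), np.float64(164.9)] off mm [2.1 6. ]
```

The top-view strip is partly hidden and covers about 46 mm of the 70 mm. Its visible +y end and the scene view both put the plate inside the outline, a few mm off centre at most (limit 14 mm). Moving over the knob.

Emit:
play_rows([
  {"tx": -0.02, "ty": 0, "tz": -0.6, "twist": 0, "jaw": 0.6},
  {"tx": -0.02, "ty": 0, "tz": -0.9, "twist": 0, "jaw": 0.6},
  {"tx": -0.02, "ty": 0, "tz": -0.9, "twist": 0, "jaw": 0.6},
  {"tx": -0.02, "ty": 0, "tz": -0.9, "twist": 0, "jaw": 0.6},
  {"tx": -0.02, "ty": 0, "tz": -0.9, "twist": 0, "jaw": 0.6},
  {"tx": -0.02, "ty": 0, "tz": -0.8, "twist": 0, "jaw": 0.6},
  {"tx": 0, "ty": 0, "tz": -0.34, "twist": 0, "jaw": 0.6},
  {"tx": 0, "ty": 0.9, "tz": 0, "twist": 0, "jaw": 0.6},
  {"tx": 0, "ty": 0.8, "tz": 0, "twist": 0, "jaw": 0.6},
  {"tx": 0, "ty": 0, "tz": 0, "twist": 0, "jaw": 0.6},
])

```text
time_s: 14.92
eef_pos: [0.4823, 0.1155, 0.1394]
eef_rot: [-1.558, 0.245, -0.235]
force: [-0.6, -0.1, -0.3]
opening: 0.0688
```

Run:
```python
from h import *
p,R,s=tool();print(p,yaw(R[:,0]),s["force"],s["opening"],s["time_s"])
print("to rod tool",R.T@(np.array([.487,.1165,.093])-p))
t=bot.snapshot("scene")["img"][:,:,::-1]; t2=bot.snapshot("top")["img"][:,:,::-1]
a=cv2.resize(t[170:270,345:430],(510,600),interpolation=cv2.INTER_CUBIC).astype(float)*1.1
b=cv2.resize(t2[190:240,180:228],(288,300),interpolation=cv2.INTER_CUBIC).astype(float)*1.6
b=np.vstack([b,np.zeros((300,288,3))])
cv2.imwrite("pics/knob.png",np.clip(np.hstack([a,b]),0,255).astype(np.uint8))
f=lambda q:((proj("scene",q)-[345,170])*6).round()
print("tcp px",f(p),"knob px",f([.487,.1165,.114]))
```

```text
[0.48227418 0.11553282 0.13944076] -17.52872423077208 [-0.58535003 -0.08995618 -0.34291695] 0.06877282122340274 14.9167
to rod tool [0.00449661 0.04640997 0.00243069]
tcp px [210. 112.] knob px [201. 160.]
```

View pics/knob.png

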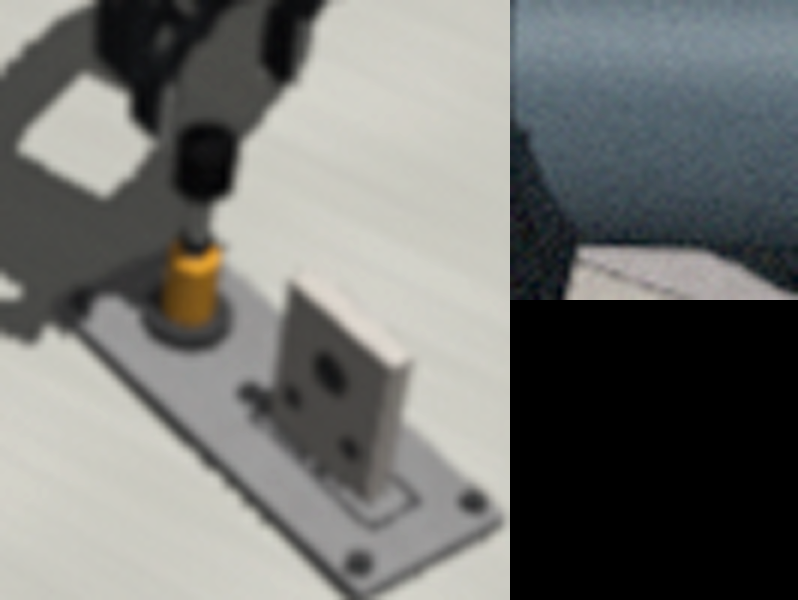

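The knob shows at (205,162) in the crop, against a predicted (201,160), so its position is confirmed. The plate stands upright in the outline, roughly 5–7 mm off centre. Descending and gripping the knob.

Emit:
play_rows([
  {"tx": 0.22, "ty": 0, "tz": 0.15, "twist": 0, "jaw": 0.6},
  {"tx": 0, "ty": 0.6, "tz": 0, "twist": 0, "jaw": 0.6},
  {"tx": 0, "ty": 0.8, "tz": 0, "twist": 0, "jaw": 0.6},
  {"tx": 0, "ty": 0.6, "tz": 0, "twist": 0, "jaw": 0.6},
  {"tx": 0, "ty": 0.3, "tz": 0, "twist": 0, "jaw": 0.6},
  {"tx": 0, "ty": 0, "tz": 0, "twist": 0, "jaw": 0.6},
])

```text
time_s: 15.52
eef_pos: [0.4899, 0.1177, 0.0963]
eef_rot: [-1.558, 0.24, -0.238]
force: [0.6, 0.0, 0.3]
opening: 0.0682
```

Emit:
play_rows([
  {"tx": 0, "ty": 0, "tz": 0, "twist": 0, "jaw": 0.3},
  {"tx": 0, "ty": 0, "tz": 0, "twist": 0, "jaw": 0.1},
  {"tx": 0, "ty": 0, "tz": 0, "twist": 0, "jaw": -0.1},
  {"tx": 0, "ty": 0, "tz": 0, "twist": 0, "jaw": -0.3},
  {"tx": 0, "ty": 0, "tz": 0, "twist": 0, "jaw": -1},
  {"tx": 0, "ty": 0, "tz": 0, "twist": 0, "jaw": -1},
  {"tx": 0, "ty": 0, "tz": 0, "twist": 0, "jaw": -1},
  {"tx": 0, "ty": 0, "tz": 0, "twist": 0, "jaw": -1},
])

```text
time_s: 16.18
eef_pos: [0.4867, 0.1188, 0.0974]
eef_rot: [-1.557, 0.245, -0.233]
force: [-15.3, 4.0, 13.7]
opening: 0.0284
```

Emit:
play_rows([
  {"tx": -0.08, "ty": 0, "tz": 0, "twist": 0, "jaw": -1},
  {"tx": -0.08, "ty": 0, "tz": 0, "twist": 0, "jaw": -1},
  {"tx": 0, "ty": -0.05, "tz": 0, "twist": 0, "jaw": -1},
  {"tx": 0, "ty": 0, "tz": 0, "twist": 0, "jaw": -1},
])

```text
time_s: 16.52
eef_pos: [0.4865, 0.1188, 0.0977]
eef_rot: [-1.557, 0.24, -0.239]
force: [-1.5, 2.3, -3.9]
opening: 0.0282
```

Emit:
play_rows([
  {"tx": 0, "ty": -0.1, "tz": 0, "twist": 0, "jaw": -1},
  {"tx": 0, "ty": -0.1, "tz": 0, "twist": 0, "jaw": -1},
  {"tx": 0, "ty": -0.1, "tz": 0, "twist": 0, "jaw": -1},
  {"tx": 0, "ty": -0.1, "tz": 0, "twist": 0, "jaw": -1},
  {"tx": 0, "ty": 0, "tz": 0, "twist": 0, "jaw": -1},
  {"tx": 0, "ty": 0, "tz": 0, "twist": 0, "jaw": -1},
])

```text
time_s: 17.02
eef_pos: [0.4866, 0.1188, 0.1057]
eef_rot: [-1.557, 0.24, -0.239]
force: [-1.8, 4.7, -5.7]
opening: 0.0282
```

The force fits the spring: 5.7 N at 8 mm against an expected 6.3 N. Pulling to 36 mm.

Emit:
play_rows([
  {"tx": 0, "ty": -0.15, "tz": 0, "twist": 0, "jaw": -1},
  {"tx": 0, "ty": -0.2, "tz": 0, "twist": 0, "jaw": -1},
  {"tx": 0, "ty": -0.2, "tz": 0, "twist": 0, "jaw": -1},
  {"tx": 0, "ty": -0.2, "tz": 0, "twist": 0, "jaw": -1},
  {"tx": 0, "ty": -0.2, "tz": 0, "twist": 0, "jaw": -1},
  {"tx": 0, "ty": -0.2, "tz": 0, "twist": 0, "jaw": -1},
  {"tx": 0, "ty": -0.2, "tz": 0, "twist": 0, "jaw": -1},
  {"tx": 0, "ty": -0.04, "tz": 0, "twist": 0, "jaw": -1},
  {"tx": 0, "ty": 0, "tz": 0, "twist": 0, "jaw": -1},
  {"tx": 0, "ty": 0, "tz": 0, "twist": 0, "jaw": -1},
])

```text
time_s: 17.85
eef_pos: [0.4865, 0.1188, 0.1328]
eef_rot: [-1.557, 0.24, -0.239]
force: [1.6, 5.4, -12.4]
opening: 0.0286
```

Run:
```python
from h import *
p,R,s=tool();print(p,s["force"],s["opening"],s["time_s"])
t=bot.snapshot("scene")["img"][:,:,::-1]
cv2.imwrite("pics/pull.png",np.clip(cv2.resize(t[170:260,350:430],(640,720)[:1]+(600,) if 0 else (533,600),interpolation=cv2.INTER_CUBIC).astype(float)*1.1,0,255).astype(np.uint8))
f=lambda q:((proj("scene",q)-[350,170])*6.667).round()
b=np.array([.0013,.003])
for z in(.062,.066,.098,.102,.106): print("axis px at z",z,f([.487+b[0]*0,.1165+b[1],z]))
g=cv2.cvtColor(t,cv2.COLOR_BGR2GRAY)
for r in range(190,222): print(r,g[r,370:388])
```

```text
[0.48647259 0.11876179 0.13280455] [  1.59719364   5.36867177 -12.39385772] 0.028638223660827376 17.85
axis px at z 0.062 [184. 273.]
axis px at z 0.066 [185. 266.]
axis px at z 0.098 [192. 210.]
axis px at z 0.102 [193. 202.]
axis px at z 0.106 [194. 195.]
190 [176 127  61  18  11  11  26  55  75  57  26  11  10   9  10  10  15  41]
191 [176 132  68  24  12  15  31  60  75  56  24   9   8   8  15  22  33  70]
192 [180 155 101  45  18  17  34  62  75  53  21   9  12  19  31  47  74 120]
193 [183 170 122  62  26  21  37  63  73  51  27  20  27  40  51  74 122 162]
194 [176 154 107  63  38  33  46  65  69  57  47  44  50  57  65  96 151 180]
195 [154 113  79  63  54  51  57  66  67  64  64  63  63  67  85 125 167 183]
196 [127  82  66  65  65  63  63  63  63  67  70  66  67  85 124 162 179 183]
197 [105  72  65  66  66  65  63  64  67  71  70  67  84 125 162 180 183 183]
198 [ 78  65  65  65  66  62  58  61  69  72  67  76 120 163 181 185 184 183]
199 [ 65  65  66  66  65  59  48  55  67  69  67  86 146 180 186 185 185 185]
200 [ 66  65  66  66  64  55  40  43  56  58  57  92 153 181 1
[... 953 characters left out ...]
13 [ 50  48  58  96 134 145 139 140 147 157 156 151 161 175 182 184 185 186]
214 [ 47  47  49  69 100 125 138 149 151 145 134 126 140 161 176 182 183 185]
215 [ 48  48  48  53  69  86 104 121 124 111 103 111 128 146 161 171 179 182]
216 [ 48  45  48  54  61  69  78  89  94  90  91 110 127 137 145 152 167 179]
217 [ 43  39  47  54  63  71  75  80  85  85  91 110 128 135 137 141 153 168]
218 [ 36  32  44  56  65  71  77  81  85  86  86 100 118 132 135 137 141 155]
219 [ 33  29  45  57  66  72  78  81  85  84  79  78  97 121 133 137 136 142]
220 [ 40  33  45  57  66  73  78  82  85  82  75  67  77 107 129 134 136 136]
221 [ 48  39  47  57  67  75  78  83  84  81  74  63  67  95 123 136 136 136]
```

View pics/pull.png

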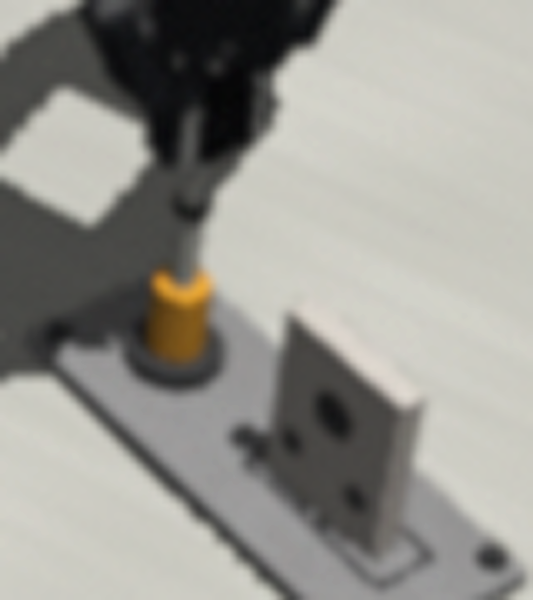

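The dark ring is at about (191,209) in the crop, where the rod axis at plate-top height is predicted near (193,202). The rod is clear of the plate. As a cross-check I'll compare the ring's shift against the first picture.

Run:
```python
from h import *
a=cv2.imread("pics/scene0.png",0); 
for r in range(200,218): print(r,a[r,372:386])
print("px shift for 36mm", proj("scene",[.487,.118,.102])-proj("scene",[.487,.118,.066]), "per mm at 66->", proj("scene",[.487,.118,.101])[1]-proj("scene",[.487,.118,.102])[1])
s=bot.state();print(s["eef_pos"],s["force"],s["dq"].round(4),s["time_s"])
```

```text
200 [171 130  66  20   4   7   9   8   8   8   9  61 141 175]
201 [175 149  96  45  15   8   5   8   7   8  27  81 148 176]
202 [177 170 141  95  49  17  11  12  22  42  73 120 162 177]
203 [177 178 170 145  90  43  27  34  63 104 134 159 174 178]
204 [178 178 178 164 114  65  51  62 105 151 171 177 178 178]
205 [179 178 178 163 114  73  64  79 126 165 178 179 179 178]
206 [178 179 177 154 107  73  67  86 138 171 179 179 179 179]
207 [178 178 174 143  98  70  68  91 146 174 179 180 180 181]
208 [179 175 158 117  77  67  69  87 137 170 178 179 179 180]
209 [178 165 132  81  55  63  67  73 121 163 178 179 180 179]
210 [168 140  95  51  34  46  53  61 115 162 178 180 179 180]
211 [146 105  66  40  28  27  33  61 123 163 178 180 180 180]
212 [122  86  64  64  63  61  68 104 142 162 172 177 180 180]
213 [109  81  83 104 115 120 124 139 148 148 156 171 178 179]
214 [ 98  74  87 112 131 142 143 139 130 122 135 156 171 176]
215 [ 81  62  67  83 102 118 120 109 100 108 125 141 158 166]
216 [ 57  54  60  67  76  86  88  86  88 106 123 132 142 149]
217 [ 45  54  61  67  73  78  82  83  88 106 124 132 132 136]
px shift for 36mm [ 1.19198013 -9.51851488] per mm at 66-> 0.26886330784515167
[0.4864859  0.11877273 0.13275691] [  1.8865966    5.15906415 -11.95290974] [ 0.0009  0.0022  0.0004 -0.0006 -0.0004 -0.0018] 17.9
```

The ring moved up about 9.4 px against 9.5 px expected for 36 mm. The arm reads about 35.2 mm and the spring force is 12 N against an expected 12.5 N. I'll add a small trim, hold, then check and hand in.

Emit:
play_rows([
  {"tx": 0, "ty": -0.03, "tz": 0, "twist": 0, "jaw": -1},
  {"tx": 0, "ty": 0, "tz": 0, "twist": 0, "jaw": -1},
  {"tx": 0, "ty": 0, "tz": 0, "twist": 0, "jaw": -1},
  {"tx": 0, "ty": 0, "tz": 0, "twist": 0, "jaw": -1},
  {"tx": 0, "ty": 0, "tz": 0, "twist": 0, "jaw": -1},
  {"tx": 0, "ty": 0, "tz": 0, "twist": 0, "jaw": -1},
  {"tx": 0, "ty": 0, "tz": 0, "twist": 0, "jaw": -1},
  {"tx": 0, "ty": 0, "tz": 0, "twist": 0, "jaw": -1},
])

```text
time_s: 18.57
eef_pos: [0.4865, 0.1188, 0.1333]
eef_rot: [-1.557, 0.241, -0.239]
force: [1.2, 5.3, -12.7]
opening: 0.0283
```

Run:
```python
from h import *
p,R,s=tool();print(p,s["force"],s["opening"],s["time_s"])
g=cv2.cvtColor(bot.snapshot("scene")["img"],cv2.COLOR_RGB2GRAY)
for r in range(197,206): print(r,g[r,374:384])
print(bot.hand_in())
```

```text
[0.48650015 0.11875838 0.13327642] [  1.17072871   5.31888566 -12.71179548] 0.028289937624452543 18.5667
197 [ 65  66  62  65  69  72  70  66  85 125]
198 [ 65  64  58  62  69  71  68  74 119 163]
199 [ 65  59  47  54  68  70  65  84 145 179]
200 [ 64  55  38  43  56  57  56  91 152 181]
201 [ 65  57  39  31  36  36  53 106 160 180]
202 [ 66  63  52  41  37  43  83 137 170 182]
203 [ 66  65  63  59  59  72 120 163 180 182]
204 [ 67  66  65  68  77  95 139 172 182 183]
205 [ 66  65  65  75  87 109 150 177 183 184]
the job is handed in; nothing more can be done
None
```

I tipped the plate upright on the rest with the far finger, gripped it across its thickness, and stood it on a short edge inside the outline. I then let go, gripped the knob, pulled the rod out about 36 mm, and handed in at 18.6 s still holding it.

**Rod:** three checks agree at hand-in:
- The arm had risen about 35.7 mm.
- The pull was 12.7 N, against about 12.5 N expected.
- The ring had moved up about 9.4 px, against 9.5 px expected for 36 mm.

The grip was steady at a 28.3 mm opening, about 1.7 mm under the knob's given 30 mm. I did not explain that, but there was no sign of slip. A sideways force of about 5 N remained.

**Plate:** it looked upright and free inside the outline, and the knob and rod were clear of it. How far it is off centre is less certain:
- Just before lowering, it measured within 1–2 mm of the outline's centre.
- After release, the scene picture suggested about 5–7 mm, still inside the 14 mm limit.
- The top view was partly hidden, so it did not settle this.

**Cameras:** the two disagreed by about 6 mm in y, so I used the mean for the outline and the knob.

**Bystanders:** I never approached the clutch ring, hub or tub, but I did not re-measure where they are.

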